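# Clear the engraving bed, then hold its spring jaw open at the mark

### The arm

A 7-joint arm with a two-finger parallel gripper is mounted at the origin on the work surface. World frame = base frame: x ahead of the robot, y to its left, z up, the work surface at z = 0. Lengths are in mm, angles in rad, forces in N, time in s.
With the tool pointing down it reaches from about 400 to 850 mm from the base axis. Payload 4.5 kg.
Tool frame: the origin (TCP) lies at the very end of the fingers, on their centre line; the grasp point (between the pads) lies ctrl.tcp_to_grasp behind it (ctrl.tcp_to_grasp is the distance from the TCP to the grasp point, in mm); z points along the fingers, y is the direction in which the jaws open and shut (so a half turn about z gives the same grasp; the last joint's range is limited). The gripper opens to 88 mm and grips with 3 to 60 N. Pads are 18 mm wide; open, the fingers measure 123 mm over their backs; the gripper's body (75 mm by 187 mm) begins 45 mm behind the grasp point.
Start: joints at [1.344, 0.689, -0.195, 1.565, 0.157, 0.902, -0.215], TCP at [161.187, -603.881, 238.743] pointing down, gripper open.
Joint ranges: [-3.01, 3.01], [-0.46, 2.08], [-1.47, 1.51], [0.13, 2.56], [-1, 4.14], [0.04, 2.09], [-2.66, 2.66]. Speed limits (rad/s): [2.57, 2.57, 3.14, 3.14, 3.14, 3.14, 3.14].

### API

Orientations are given as a unit quaternion [x, y, z, w].
In Python, from cell import get_obs, cams, ctrl gives the robot as it stands.
- The arm moves only by the tool send_rows, never from a script. Its arguments are lists of equal length, an entry for each row: "hand": the closure, from 0 (fully open) to 1 (shut); "slide": the shift along the tool's x, y, z in mm, a list of three; "delta_rot": the turn, a rotation vector about the tool's x, y, z in rad, a list of three. In form: {"hand": [hand, ...], "slide": [[x, y, z], ...], "delta_rot": [[rx, ry, rz], ...]}. A call has 1 to 5 rows; each row shifts and turns the commanded pose from where the row before left it, along the tool's axes as they then stand; what a row does not reach is not made up. A row lasts 1/10 s, in which the tool goes at most 50 mm and 8.59 degrees, less where a joint would pass 70% of its speed; a pose out of reach is approached as far as the arm can. A call with a gripper value outside its range is refused whole. The fingers move at their own pace and stop on an object; "squeeze" is the grip in N (left out, the last holds). Time passes only in rows, so rows that do not move let the fingers close. It gives the time, the measured TCP pose, the force and the opening at its end, in the units of the state.
- get_obs(): the state, without advancing time (a new reading comes with each control period).
- cams.snapshot(name): name is "scene" or "top" or "wrist"; returns a dict with "pixels" (384x512x3 uint8, red, green, blue), "vertical_fov" (degrees; the focal length in pixels is half the picture's height over the tangent of half this angle, whatever the lens; pixels are square), "cx", "cy" (the principal point, pixels), "dist_coeffs" ([k1, k2, p1, p2, k3] as OpenCV has them; the pictures are not rectified), "R" (3x3) and "t" (3): a world point X has camera coordinates R X + t. Camera axes: x right, y down, z forward; pixel columns grow to the right and rows downward; lengths in mm; the calibration is good to about 2 mm. A picture is of the moment at which its call begins. There is no depth.
- ctrl.job_done(): hands the job in, once; it reports no verdict.
The state is a dict: "t": time; "q": joint angles; "qd": joint speeds; "effort": joint torques, N m; "position": TCP position; "tool_rot": TCP orientation; "force": force on the tool from outside, world axes, zero at the start; "moment": the same for the moment, N m; "finger_gap": opening from 0.0 (shut) to 1.0 (fully open).
Only numpy, scipy, OpenCV 4.12 (cv2) and the standard library are available. Lean on these libraries where they do the work, as an engineer would, in place of code of your own. Each camera call takes 0.05 s, during which the arm holds its last target.

### The job

Get the engraving bed ready for a new board: holding the scraper block, wipe all five metal chips off the bed into the trough beside it without touching the chips with the fingers, then stand the scraper back on the bench, clear of the bed and trough, and let go of it. Then grip the spring jaw's upright handle, pull the jaw towards you until the fin on it stands in line with the marker's fin, and finish while still holding it there, since it springs back when released. Leave the other things on the bench where they are.

Things in the scene. Friction and masses are not known exactly. Their poses are not given: they have to be found in the camera images.
- fixture: Aluminium clamping bed for engraving circuit boards, fixed to the bench. Axes: x points away from the robot (yaw within 0.35 rad), y to the left, z up; origin on the bench under the middle of the lane. The bed's flat top is 30 mm above the bench and reaches from x -160 to +60 mm and y -90 to +60 mm.
- lane (a point): Middle of the lane to be wiped, on the bed top over the fixture's origin. A dark fence (inner face at x +50 mm) and the spring jaw at rest (inner face at x -50 mm), both 14 mm above the bed, leave a lane 100 mm wide along y, open at both ends (y -90 and +60 mm).
- trough (a point): Middle of the floor of the grey open trough at the lane's left end, where the bed's edge (y +60 mm) drops straight into it. Inside it spans fixture y 60 to 130 mm and x -71 to +71 mm; floor 4 mm, rim 30 mm above the bench.
- jaw: Steel spring jaw sliding along the fixture's x on the bed; origin on the bed top, at fixture x -75 mm at rest. Bar 50 mm (x) by 130 mm (y), 14 mm high, with a black upright grip plate. Pulled towards the robot (-x) it opens up to 70 mm against about 6 N at rest plus 1 N per 10 mm, and springs back when let go.
- jaw_grip (a point): Top centre of the jaw's black grip plate: the plate is 14 mm thick (fixture x), 36 mm wide (y) and stands 48 mm above the bar; this point is 92 mm above the bench. Free on both sides for the fingers, down to the bar's top (44 mm above the bench).
- jaw_fin (a point): Top of the small steel fin at the right-hand (-y) end of the jaw's bar, 58 mm above the bench; the fin is 6 mm thick along x. It moves with the jaw.
- mark: Dark steel marker clip on the bed's right-hand edge, beside the jaw's path, with the same axes as the fixture, 14 x 12 mm at the foot with an upright 6 mm fin; 28 mm high, origin at its foot on the bed top. It does not move.
- mark_fin (a point): Top of the marker's fin, 58 mm above the bench, same height as the jaw's fin. When the jaw is out to the mark, the two fins stand in line, side by side across the fixture's x axis; it lies 25 to 50 mm nearer to the robot than the fin of the jaw at rest. Axes as the fixture's.
- scraper: Scraper block standing on the bench to the robot's right: black foot 90 mm (its x) by 24 mm (y), 24 mm high, and on it a wooden handle 60 mm (x) by 20 mm (y), its top 78 mm above the underside. Origin at the centre of the underside, z up. 0.11 to 0.22 kg.
- chip0: Loose brass chip, plain block 14 x 12 x 8 mm, about 12 g, lying on the bed in the lane between jaw and fence, between fixture y -25 and +40 mm at the start. Origin at the centre of its underside.
- chip1: Loose brass chip, bar 16 x 10 x 9 mm, about 12 g, lying on the bed in the lane between jaw and fence, between fixture y -25 and +40 mm at the start. Origin at the centre of its underside.
- chip2: Loose brass chip, disc 15 mm across, 8 mm high, about 12 g, lying on the bed in the lane between jaw and fence, between fixture y -25 and +40 mm at the start. Origin at the centre of its underside.
- chip3: Loose brass chip, square block 13 x 13 x 10 mm, about 12 g, lying on the bed in the lane between jaw and fence, between fixture y -25 and +40 mm at the start. Origin at the centre of its underside.
- chip4: Loose brass chip, L-shaped piece 16 x 12 x 8 mm, about 12 g, lying on the bed in the lane between jaw and fence, between fixture y -25 and +40 mm at the start. Origin at the centre of its underside.
- screwdriver: Bystander: screwdriver with a black handle, lying on the bench just beyond the fence of the fixture.
- spool: Bystander: bare metal ring-shaped spool, 60 mm across, 40 mm high.
- glue: Bystander: small white bottle, 30 mm across, 75 mm high, near the robot.
- eraser: Bystander: dark eraser, 50 x 22 x 14 mm.
- mug: Bystander: white mug, 80 mm across, 90 mm high.
- tin: Bystander: flat closed metal tin, 85 x 60 x 28 mm.
Mind the look-alikes: they are no part of the job. Leave any green or red look-alike of the scraper alone.

How it is judged:
By the outcome, as a careful person would: the job done as asked, in the order asked, and still so for the second after the job is handed in, while the arm keeps its last pose, push and grip.
It also fails if it takes over 64 s, if anything falls off the work surface, if the arm or the gripper's body presses on something with over 40 N, if the wrist force passes 120 N, or if a joint passes its speed limit or range.

## Working session

There is one attempt and no reset: what is moved stays moved. The work goes in short steps, Python scripts to look and compute and a tool call to move; the robot and the scene stay as the last step left them, time stands still between calls to the robot, and variables do not carry over. Pictures are saved under pics/ and viewed, and the job is handed in when it is done.

Besides the shell and the picture viewer there is one more tool, called after "Call:" as name(argument=value, ...) on one line, values as JSON. send_rows: Moves the arm, as the interface text tells. Its arguments: {"type":"object","properties":{"hand":{"type":"array"},"slide":{"type":"array"},"delta_rot":{"type":"array"},"squeeze":{"type":"number"}},"required":["hand","slide","delta_rot"]}

```bash
ls; mkdir -p pics; python3 - <<'E'
from cell import get_obs, cams, ctrl
import cv2
o=get_obs()
print({k:o[k] for k in ('t','position','tool_rot','force','finger_gap')}, ctrl.tcp_to_grasp)
for n in ("scene","top","wrist"):
    s=cams.snapshot(n)
    cv2.imwrite(f"pics/{n}0.png",s["pixels"][:,:,::-1])
    print(n,s["vertical_fov"],s["cx"],s["cy"],s["dist_coeffs"],s["R"],s["t"])
E
```

```text
pics
{'t': 0.0, 'position': array([ 160.95972425, -603.26534686,  237.90535242]), 'tool_rot': array([ 9.91499045e-01,  1.30110686e-01, -1.80073439e-04, -9.05484180e-04]), 'force': array([-0.54050509, -0.43327585, -0.46709972]), 'finger_gap': 1.0007936377434512} 18.700000000000003
scene 54.761553186348536 251.9340782504765 191.68061318105237 [-0.04550492  0.          0.          0.          0.        ] [[ 0.88505449  0.46538315  0.00985237]
 [ 0.41097877 -0.77130081 -0.48599538]
 [-0.21857492  0.43418151 -0.87390584]] [-514.2003376  -190.59304871 1384.71925983]
top 51.835867596391736 258.3987866268872 193.57589307526774 [0.03326824 0.         0.         0.         0.        ] [[-0.01616407 -0.99971209 -0.01773293]
 [-0.99528208  0.01778429 -0.09537976]
 [ 0.09566766  0.01610755 -0.995283  ]] [  53.50949974  564.63204617 1059.97913787]
wrist 59.2613814854285 253.98531454985604 194.6181370781882 [-0.07412861  0.          0.          0.          0.        ] [[ 0.25800549 -0.96614284 -0.00108334]
 [-0.92076283 -0.2462262   0.30260283]
 [-0.2926243  -0.07707569 -0.95311613]] [-624.34416674  -41.302287    390.09879323]
```

View pics/scene0.png

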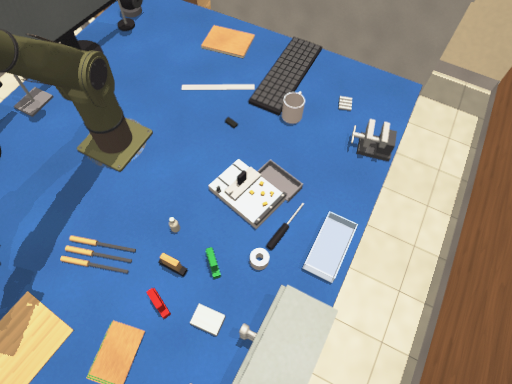

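View pics/top0.png

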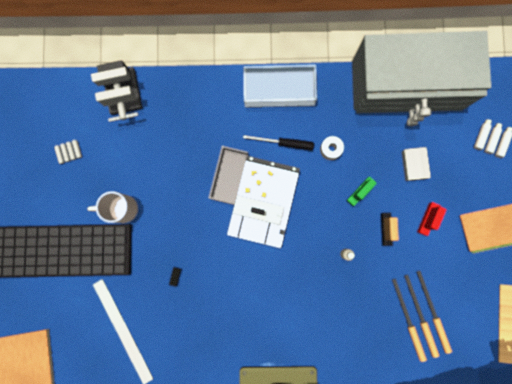

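View pics/wrist0.png

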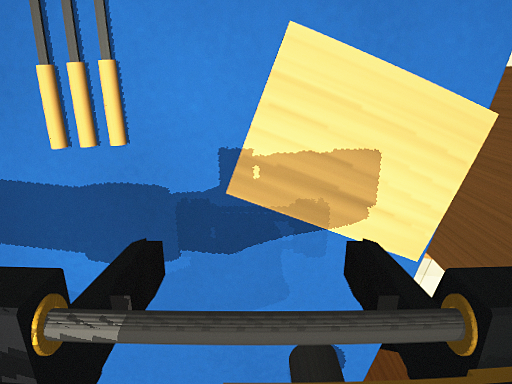

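```bash
cat > h.py <<'E'
import numpy as np, cv2
from scipy.spatial.transform import Rotation as Ro
from cell import get_obs, cams, ctrl
def K(s):
    h=s["pixels"].shape[0]; f=h/2/np.tan(np.radians(s["vertical_fov"]/2))
    return np.array([[f,0,s["cx"]],[0,f,s["cy"]],[0,0,1.]])
def p2w(s,uv,z):
    uv=np.array(uv,float).reshape(-1,1,2)
    n=cv2.undistortPoints(uv,K(s),np.array(s["dist_coeffs"]))[:,0]
    R=np.array(s["R"]);t=np.array(s["t"]);C=-R.T@t
    d=np.c_[n,np.ones(len(n))]@R
    z=np.broadcast_to(z,len(n))
    return C+d*((z-C[2])/d[:,2])[:,None]
def w2p(s,X):
    X=np.array(X,float).reshape(-1,3)
    R=np.array(s["R"]);t=np.array(s["t"])
    return cv2.projectPoints(X,cv2.Rodrigues(R)[0],t,K(s),np.array(s["dist_coeffs"]))[0][:,0]
def crop(s,x0,y0,x1,y1,k,name):
    im=s["pixels"][y0:y1,x0:x1,::-1]
    im=cv2.resize(im,None,fx=k,fy=k,interpolation=cv2.INTER_CUBIC)
    for x in range((x0+9)//10*10,x1,10):
        cv2.putText(im,str(x),(int((x-x0+.5)*k),8),0,.3,(0,0,255),1); cv2.line(im,(int((x-x0+.5)*k),10),(int((x-x0+.5)*k),16),(0,0,255),1)
    for y in range((y0+9)//10*10,y1,10):
        cv2.putText(im,str(y),(0,int((y-y0+.5)*k)),0,.3,(0,0,255),1); cv2.line(im,(18,int((y-y0+.5)*k)),(24,int((y-y0+.5)*k)),(0,0,255),1)
    cv2.imwrite("pics/"+name+".png",im)
E
python3 - <<'E'
from h import *
import pickle
d={n:cams.snapshot(n) for n in("top","scene")}
pickle.dump(d,open("s0.pkl","wb"))
crop(d["top"],205,140,310,250,7 if 0 else 5,"topfix") if 0 else crop(d["top"],205,140,310,250,5,"topfix")
crop(d["scene"],200,150,310,230,7,"scfix")
crop(d["top"],340,170,450,270,5,"topscr")
crop(d["scene"],140,240,240,320,6,"scscr")
E
```

```text
(no output)
```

View pics/topfix.png

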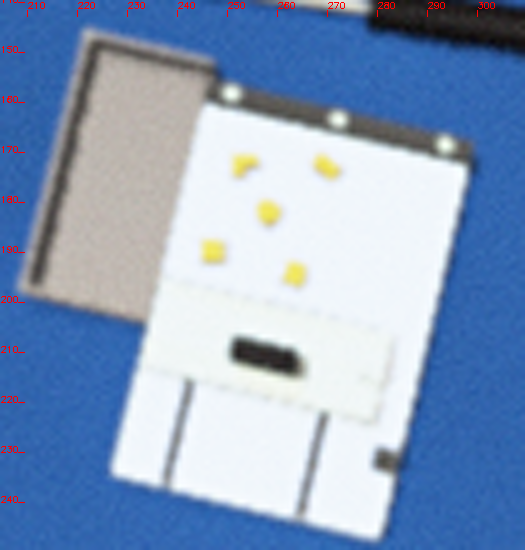

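View pics/scfix.png

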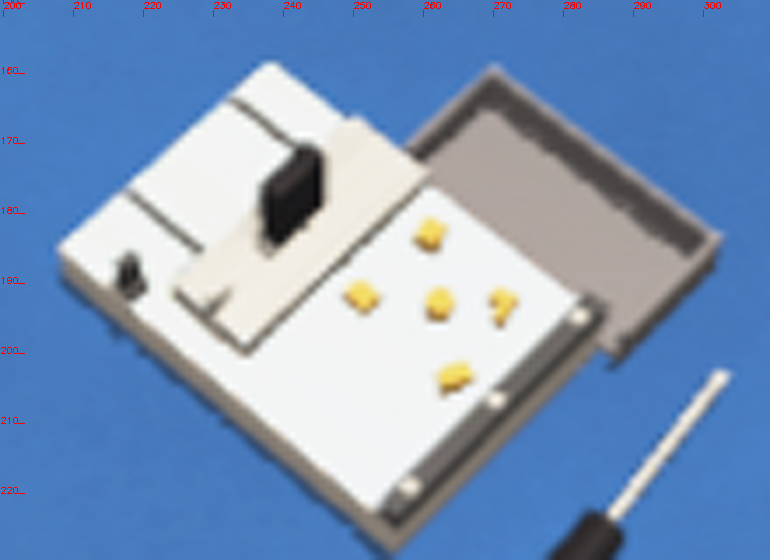

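View pics/topscr.png

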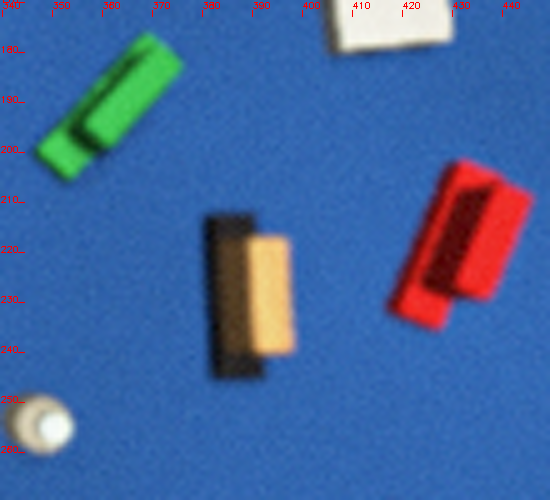

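View pics/scscr.png

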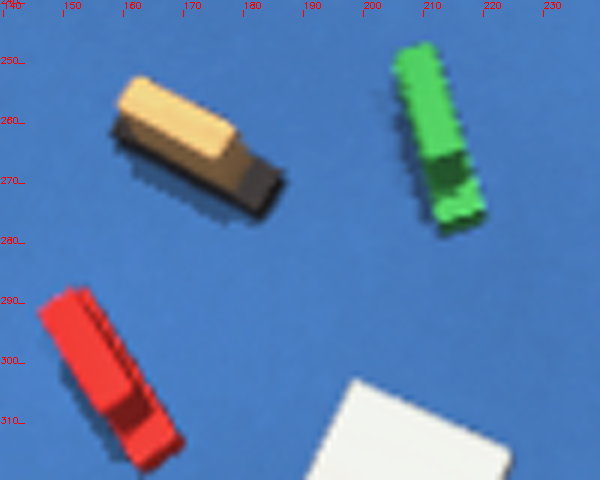

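```bash
cat > fit.py <<'E'
from h import *
import pickle
from scipy.optimize import least_squares
d=pickle.load(open("s0.pkl","rb"))
T=lambda X,Y:(205+X/5-.5,140+Y/5-.5)
S=lambda X,Y:(200+X/7-.5,150+Y/7-.5)
for n in d: print(n,-np.array(d[n]["R"]).T@d[n]["t"])
obs=[("top",T(382,541),(-160,-90,30)),("top",T(110,474),(-160,60,30)),
("scene",S(270,62),(-160,60,30)),("scene",S(58,248),(-160,-90,30)),
("top",T(470,165),(60,-90,30)),("scene",S(393,555),(60,-90,30))]
def F(p,X):
    X=np.array(X,float);c,s=np.cos(p[2]),np.sin(p[2])
    return np.array([p[0]+c*X[0]-s*X[1],p[1]+s*X[0]+c*X[1],X[2]])
def res(p):
    return np.concatenate([w2p(d[n],F(p,X))[0]-np.array(uv) for n,uv,X in obs])
r=least_squares(res,[500,0,-.2]);P=r.x
print(P,r.fun.reshape(-1,2).round(2))
inv=lambda w:(np.array([[np.cos(P[2]),np.sin(P[2])],[-np.sin(P[2]),np.cos(P[2])]])@(np.array(w)[:2]-P[:2]))
print("chips", [inv(p2w(d["top"],T(*c),38)[0]).round(0) for c in [(243,166),(327,166),(268,212),(213,251),(294,273)]])
print("chips sc", [inv(p2w(d["scene"],S(*c),38)[0]).round(0) for c in [(502,300),(453,375),(438,300),(430,232),(361,295)]])
print("mark top", inv(p2w(d["top"],T(386,460),58)[0]), "sc",inv(p2w(d["scene"],S(128,260),58)[0]))
print("grip top", inv(p2w(d["top"],T(263,352),92)[0]),"sc",inv(p2w(d["scene"],S(307,148),92)[0]))
# scraper
U=lambda X,Y:(340+X/5-.5,170+Y/5-.5)
V=lambda X,Y:(140+X/6-.5,240+Y/6-.5)
print("handle top", p2w(d["top"],[U(248,236),U(287,236),U(295,353),U(252,353)],78).round(1))
print("handle top sc", p2w(d["scene"],[V(138,76),V(120,103),V(219,158),V(238,132)],78).round(1))
print("foot top", p2w(d["top"],[U(205,215),U(212,378),U(264,378)],24).round(1))
E
python3 fit.py
```

```text
top [ 461.42736044   26.37884765 1109.78256171]
scene [ 836.0899179  -508.92389625 1122.55300229]
[ 5.94435487e+02  3.05379336e+01 -2.69611020e-01] [[-0.38  0.3 ]
 [ 0.54 -0.29]
 [ 0.01 -0.11]
 [-0.44 -0.18]
 [ 1.64 -2.46]
 [-1.04 -3.24]]
chips [array([20., 33.]), array([ 31., -11.]), array([-2., 14.]), array([-30.,  37.]), array([-30.,  -9.])]
chips sc [array([20., 34.]), array([ 30., -12.]), array([-2., 13.]), array([-30.,  38.]), array([-31., -10.])]
mark top [-116.42437989  -81.11407814] sc [-115.92490761  -80.60675692]
grip top [-78.94744306  -4.85929319] sc [-82.74798659   7.50764493]
handle top [[ 494.5 -293.7   78. ]
 [ 494.2 -313.6   78. ]
 [ 434.2 -314.6   78. ]
 [ 434.5 -292.8   78. ]]
handle top sc [[ 436.6 -295.7   78. ]
 [ 436.6 -311.4   78. ]
 [ 494.9 -311.9   78. ]
 [ 495.8 -296.5   78. ]]
foot top [[ 508.1 -287.9   24. ]
 [ 420.  -287.5   24. ]
 [ 419.6 -315.2   24. ]]
```

```bash
cat > fit.py <<'E'
from h import *
import pickle
from scipy.optimize import least_squares
d=pickle.load(open("s0.pkl","rb"))
T=lambda X,Y:(205+X/5-.5,140+Y/5-.5)
S=lambda X,Y:(200+X/7-.5,150+Y/7-.5)
obs=[("top",T(382,541),(-160,-90,30)),("top",T(110,474),(-160,60,30)),
("scene",S(270,62),(-160,60,30)),("scene",S(58,248),(-160,-90,30)),
("top",T(468,165),(50,-90,44)),("scene",S(372,512),(50,-90,44)),("top",T(203,103),(50,60,44))]
def F(p,X):
    X=np.array(X,float);c,s=np.cos(p[2]),np.sin(p[2])
    return np.array([p[0]+c*X[0]-s*X[1],p[1]+s*X[0]+c*X[1],X[2]])
def res(p):
    return np.concatenate([w2p(d[n],F(p,X))[0]-np.array(uv) for n,uv,X in obs])
r=least_squares(res,[500,0,-.2]);P=r.x
print(P,r.fun.reshape(-1,2).round(2))
s=cams.snapshot("wrist");R=s["R"]
C=-R.T@s["t"];o=get_obs();Tr=Ro.from_quat(o["tool_rot"])
print("cam in tool",Tr.inv().apply(C-o["position"]),"axis in tool",Tr.inv().apply(R[2]),"camx",Tr.inv().apply(R[0]))
E
python3 fit.py
```

```text
[ 5.94530081e+02  3.25664488e+01 -2.57237303e-01] [[-0.33  0.06]
 [ 0.43  0.14]
 [-0.23 -0.3 ]
 [-0.3  -0.07]
 [ 0.72 -0.2 ]
 [ 0.45 -1.28]
 [ 0.22 -0.62]]
cam in tool [ 7.88092813e+01  3.49933311e-02 -1.45543268e+02] axis in tool [-3.02500622e-01  3.60279879e-04  9.53149119e-01] camx [ 1.16360881e-04  9.99999935e-01 -3.41059557e-04]
```

Call:
send_rows(hand=[0, 0, 0, 0, 0], slide=[[36, -33, 0], [36, -33, 0], [36, -33, 0], [36, -33, 0], [36, -33, 0]], delta_rot=[[0, 0, 0], [0, 0, 0], [0, 0, 0], [0, 0, 0], [0, 0, 0]])

```text
t: 0.8
position: [293.4, -396.4, 238.9]
tool_rot: [0.992, 0.13, 0.0, 0.0]
force: [0.6, 0.3, -0.1]
finger_gap: 1.002
```

Call:
send_rows(hand=[0, 0, 0, 0, 0], slide=[[36, -33, 0], [36, -33, 0], [36, -33, 0], [36, -33, 0], [36, -33, 0]], delta_rot=[[0, 0, 0], [0, 0, 0], [0, 0, 0], [0, 0, 0], [0, 0, 0]])

```text
t: 1.3
position: [424.8, -190.5, 238.9]
tool_rot: [0.992, 0.13, 0.0, 0.0]
force: [0.7, -0.5, -0.6]
finger_gap: 0.998
```

Call:
send_rows(hand=[0, 0, 0, 0, 0], slide=[[36, -33, 0], [36, -33, 0], [36, -33, 0], [36, -33, 0], [36, -33, 0]], delta_rot=[[0, 0, 0], [0, 0, 0], [0, 0, 0], [0, 0, 0], [0, 0, 0]])

```text
t: 1.8
position: [556.1, 15.5, 238.8]
tool_rot: [0.991, 0.13, 0.0, 0.0]
force: [1.1, -0.2, -0.3]
finger_gap: 0.998
```

Call:
send_rows(hand=[0, 0], slide=[[0, 0, 0], [0, 0, 0]], delta_rot=[[0, 0, 0], [0, 0, 0]])

```text
t: 2.0
position: [555.4, 14.9, 238.4]
tool_rot: [0.991, 0.131, -0.0, -0.0]
force: [-0.5, -0.9, 0.6]
finger_gap: 1.001
```

```bash
python3 - <<'E'
from h import *
import pickle
s=cams.snapshot("wrist");o=get_obs();print(o["t"],o["position"],o["tool_rot"],o["force"])
pickle.dump(s,open("w1.pkl","wb"))
cv2.imwrite("pics/w1.png",cv2.resize(s["pixels"][:,:,::-1],(800,600)))
E
```

```text
2.05 [554.76779968  13.02293113 238.43802416] [ 9.91510665e-01  1.30023474e-01 -5.61147088e-04  4.26290477e-04] [-1.03475294 -0.6104826  -0.01807398]
```

View pics/w1.png

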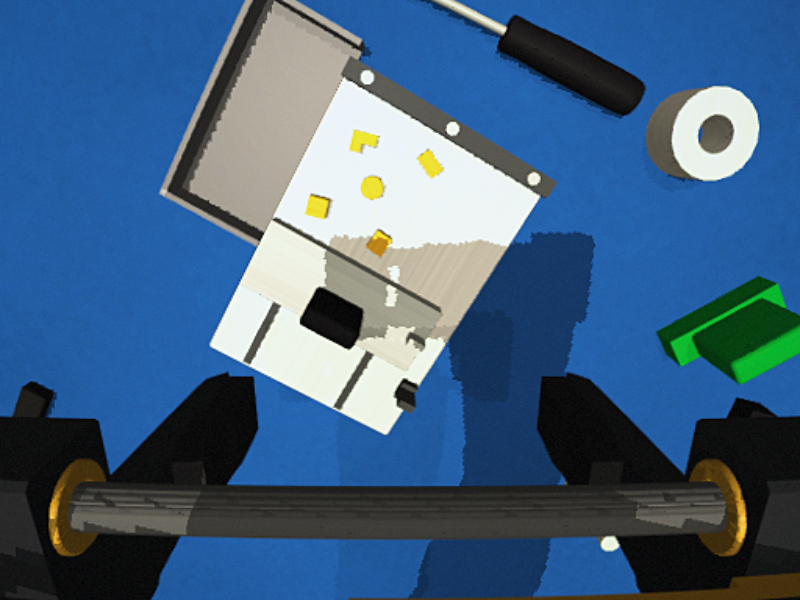

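```bash
python3 - <<'E'
from h import *
import pickle
s=pickle.load(open("w1.pkl","rb"))
crop(s,130,190,290,290,5,"w1a"); crop(s,170,30,360,160,4,"w1b")
E
```

```text
(no output)
```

View pics/w1a.png

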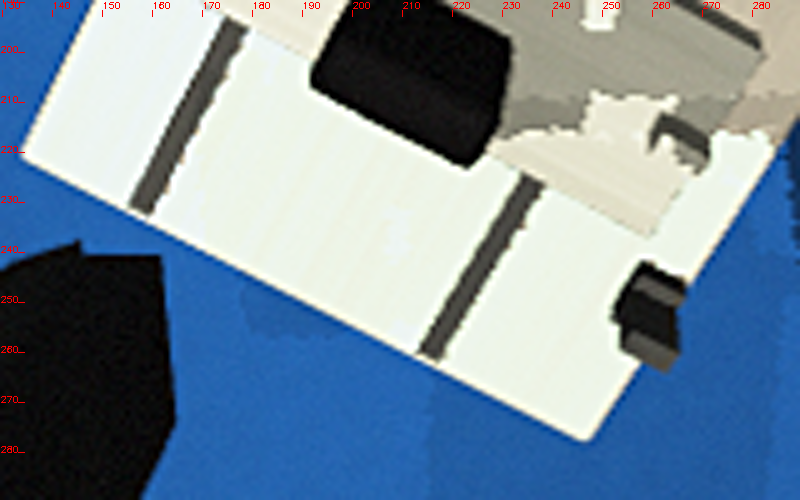

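View pics/w1b.png

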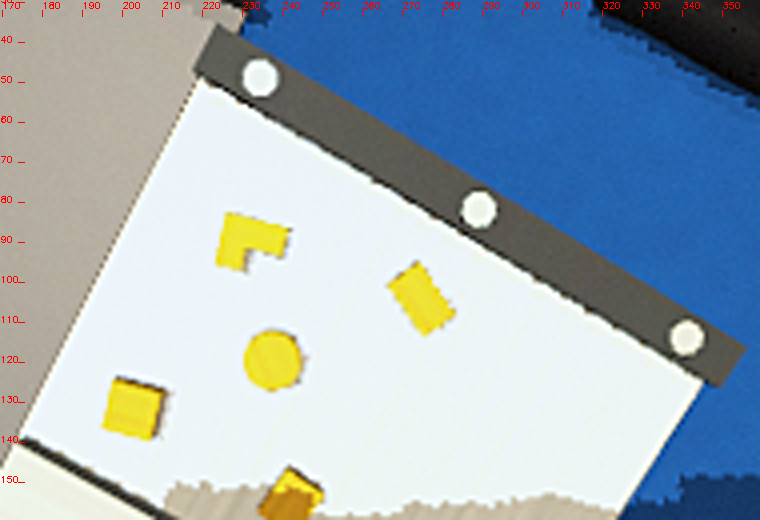

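```bash
cat >> h.py <<'E'
def F(p,X):
    X=np.atleast_2d(np.array(X,float));c,s=np.cos(p[2]),np.sin(p[2])
    return np.c_[p[0]+c*X[:,0]-s*X[:,1],p[1]+s*X[:,0]+c*X[:,1],X[:,2]]
def inv(P,w):
    w=np.atleast_2d(w);c,s=np.cos(P[2]),np.sin(P[2]);d=w[:,:2]-P[:2]
    return np.c_[c*d[:,0]+s*d[:,1],-s*d[:,0]+c*d[:,1]]
E
cat > fit2.py <<'E'
from h import *
import pickle
from scipy.optimize import least_squares
s=pickle.load(open("w1.pkl","rb"))
A=lambda X,Y:(130+X/5-.5,190+Y/5-.5)
B=lambda X,Y:(170+X/4-.5,30+Y/4-.5)
uv=np.array([A(22,158),A(587,441),B(203,80),B(704,381)])
X=np.array([(-160,60,30),(-160,-90,30),(50,60,30),(50,-90,30)])
r=least_squares(lambda p:(w2p(s,F(p,X))-uv).ravel(),[594,32,-.257]);P=r.x
print(P.round(4),r.fun.reshape(-1,2).round(2))
print("chips",inv(P,p2w(s,[B(255,240),B(422,298),B(273,360),B(133,410),B(290,495)],38)).round(0))
print("mark fin ctr guesses",inv(P,p2w(s,[A(650,352),A(660,285)],[58,30])).round(1))
print("jaw fin",inv(P,p2w(s,[A(690,158),A(690,128)],58)).round(1))
print("grip",inv(P,p2w(s,[A(310,82),A(468,167),A(502,130)],92)).round(1))
im=s["pixels"][:,:,::-1].copy(); im=cv2.resize(im,None,fx=4,fy=4,interpolation=cv2.INTER_CUBIC)
def draw(c,col):
    q=(w2p(s,F(P,c))+.5)*4
    cv2.polylines(im,[q.astype(int).reshape(-1,1,2)],True,col,1)
def box(x,y,z,hx,hy): return [(x-hx,y-hy,z),(x+hx,y-hy,z),(x+hx,y+hy,z),(x-hx,y+hy,z)]
for a,c in [((-75,0,44,25,65),(0,255,0)),((-75,0,92,7,18),(0,0,255)),((-75,-62,58,3,3),(0,0,255)),((-112,-81,58,3,6),(0,0,255)),((-112,-81,30,7,6),(255,0,0)),((0,0,30,50,60),(0,255,255)),((0,95,30,71,35),(255,0,255))]: draw(box(*a),col=c)
cv2.imwrite("pics/w1ov.png",im[600:1150,480:1240]);cv2.imwrite("pics/w1ov2.png",im[80:680,600:1400])
E
python3 fit2.py
```

```text
[ 5.958676e+02  3.235550e+01 -2.557000e-01] [[-0.93  0.15]
 [ 0.58  1.26]
 [-0.7  -1.12]
 [ 1.07  0.36]]
chips [[ 23.  29.]
 [ 31. -14.]
 [ -1.  11.]
 [-29.  36.]
 [-29. -10.]]
mark fin ctr guesses [[-117.5  -81.6]
 [-114.3  -82.9]]
jaw fin [[-74.2 -66.1]
 [-68.5 -62.7]]
grip [[-84.7  10.3]
 [-85.1 -22.9]
 [-75.4 -24.9]]
```

View pics/w1ov.png

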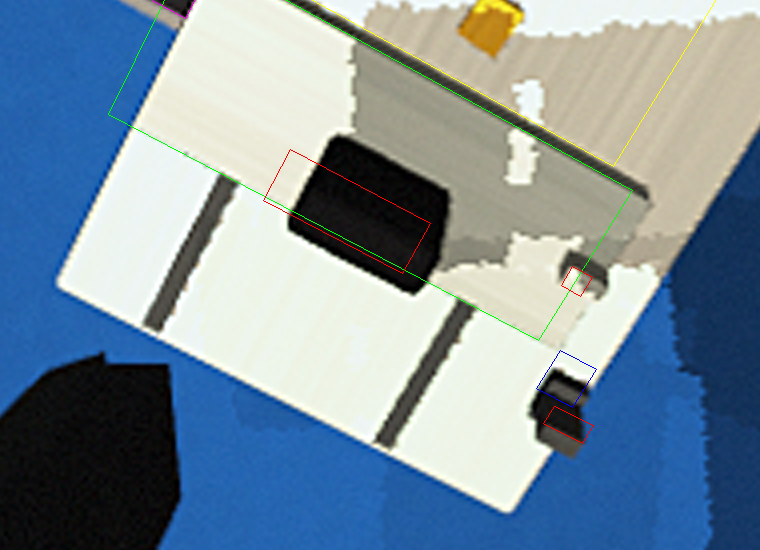

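View pics/w1ov2.png

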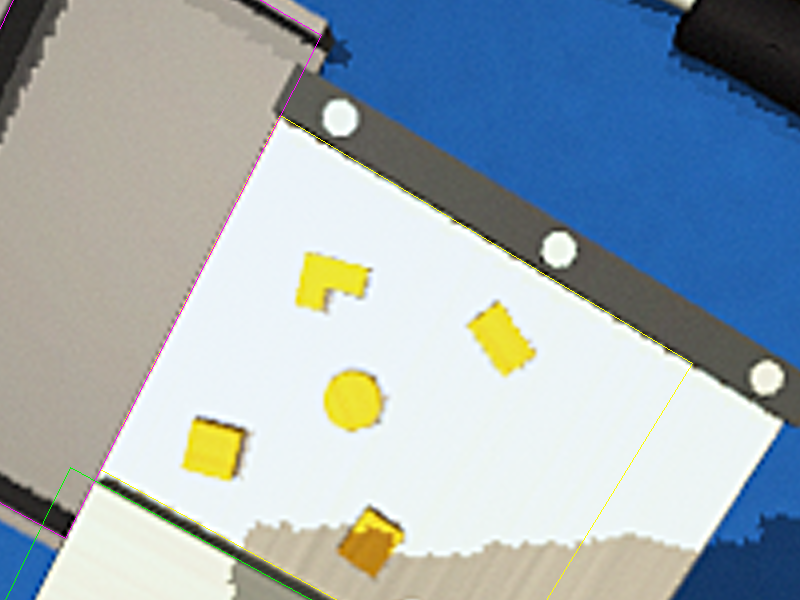

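Call:
send_rows(hand=[0, 0, 0, 0, 0], slide=[[-24, 40, 0], [-24, 40, 0], [-24, 40, 0], [-24, 40, 0], [-24, 40, 0]], delta_rot=[[0, 0, 0], [0, 0, 0], [0, 0, 0], [0, 0, 0], [0, 0, 0]])

```text
t: 2.55
position: [488.4, -214.2, 238.9]
tool_rot: [0.992, 0.128, -0.001, 0.0]
force: [0.7, 0.4, -0.3]
finger_gap: 1.002
```

Call:
send_rows(hand=[0, 0, 0, 0, 0], slide=[[-24, 40, 0], [-24, 40, 0], [0, 0, 0], [0, 0, 0], [0, 0, 0]], delta_rot=[[0, 0, 0], [0, 0, 0], [0, 0, 0.131], [0, 0, 0.131], [0, 0, 0]])

```text
t: 3.05
position: [463.0, -302.2, 238.8]
tool_rot: [1.0, -0.003, -0.001, 0.0]
force: [-0.2, 0.9, -0.3]
finger_gap: 1.002
```

```bash
python3 - <<'E'
from h import *
import pickle
s=cams.snapshot("wrist");o=get_obs();print(o["t"],o["position"],o["tool_rot"],o["force"])
pickle.dump(s,open("w2.pkl","wb"))
crop(s,0,0,512,384,1.5,"w2")
E
```

```text
3.1 [ 463.51609403 -301.44299829  238.82400016] [ 9.99999564e-01 -6.74878091e-04 -5.47006669e-04  3.42978637e-04] [-0.60109186 -0.48234646 -0.38793766]
```

View pics/w2.png

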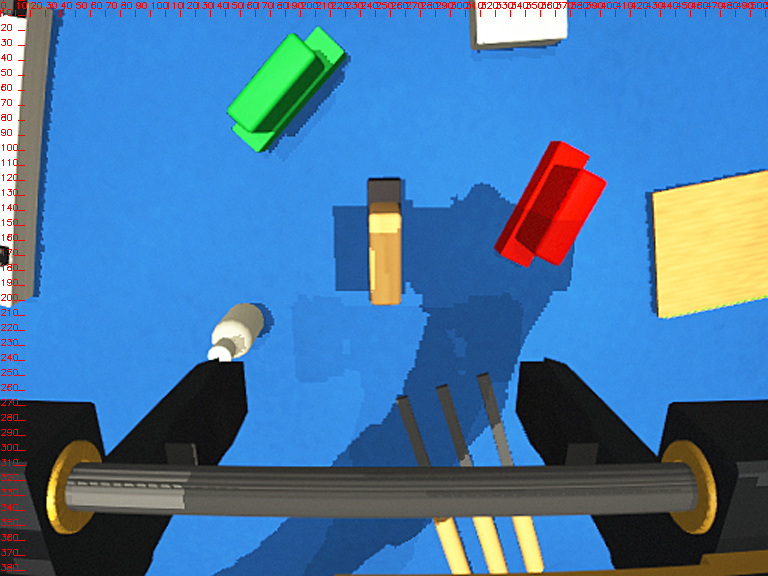

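```bash
python3 - <<'E'
from h import *
import pickle
s=pickle.load(open("w2.pkl","rb"))
c=lambda X,Y:(X/1.5-.5,Y/1.5-.5)
print(p2w(s,[c(369,203),c(401,203),c(369,304),c(401,304)],78).round(1))
print(p2w(s,[c(368,179),c(402,179)],24).round(1))
print(p2w(s,[c(205,345)],0).round(1), p2w(s,[c(220,352)],75).round(1))
E
```

```text
[[ 501.1 -295.    78. ]
 [ 501.  -314.3   78. ]
 [ 436.8 -294.2   78. ]
 [ 436.7 -314.6   78. ]]
[[ 510.7 -293.2   24. ]
 [ 510.5 -317.    24. ]]
[[ 374.8 -155.     0. ]] [[ 402.3 -193.4   75. ]]
```

Call:
send_rows(hand=[0, 0, 0, 0, 0], slide=[[2, 2.5, 45], [0, 0, 45], [0, 0, 45], [0, 0, 45], [0, 0, 28]], delta_rot=[[0, 0, 0], [0, 0, 0], [0, 0, 0], [0, 0, 0], [0, 0, 0]])

```text
t: 3.6
position: [465.4, -302.0, 28.0]
tool_rot: [1.0, 0.001, -0.002, -0.001]
force: [-0.1, 0.1, 0.0]
finger_gap: 0.998
```

Call:
send_rows(hand=[0, 1, 1, 1, 1], slide=[[0, 0, 0], [0, 0, 0], [0, 0, 0], [0, 0, 0], [0, 0, 0]], delta_rot=[[0, 0, 0], [0, 0, 0], [0, 0, 0], [0, 0, 0], [0, 0, 0]], squeeze=35)

```text
t: 4.1
position: [468.0, -303.2, 32.2]
tool_rot: [1.0, -0.0, 0.001, 0.001]
force: [-0.4, -0.7, -0.2]
finger_gap: 0.659
```

Call:
send_rows(hand=[1, 1, 1, 1, 1], slide=[[0, 0, 0], [0, 0, 0], [0, 0, 0], [0, 0, 0], [0, 0, 0]], delta_rot=[[0, 0, 0], [0, 0, 0], [0, 0, 0], [0, 0, 0], [0, 0, 0]])

```text
t: 4.6
position: [467.2, -303.0, 30.7]
tool_rot: [1.0, -0.001, 0.0, 0.0]
force: [0.3, -0.2, 0.9]
finger_gap: 0.226
```

Call:
send_rows(hand=[1, 1, 1, 1, 1], slide=[[0, 0, 0], [0, 0, -10], [0, 0, -30], [0, 0, -40], [0, 0, -40]], delta_rot=[[0, 0, 0], [0, 0, 0], [0, 0, 0], [0, 0, 0], [0, 0, 0]])

```text
t: 5.1
position: [466.4, -302.2, 152.0]
tool_rot: [1.0, -0.0, -0.001, -0.0]
force: [1.0, -0.9, -1.6]
finger_gap: 0.223
```

Call:
send_rows(hand=[1, 1, 1, 1, 1], slide=[[15, -35, 0], [16, -40, 0], [17, -41, 0], [17, -41, 0], [17, -41, 0]], delta_rot=[[0, 0, 0], [0, 0, 0], [0, 0, 0], [0, 0, 0], [0, 0, 0]])

```text
t: 5.6
position: [549.5, -103.0, 151.2]
tool_rot: [1.0, -0.001, -0.0, -0.0]
force: [0.5, -0.2, -2.0]
finger_gap: 0.225
```

Call:
send_rows(hand=[1, 1, 1, 1, 1], slide=[[17, -41, 0], [16, -39, 0], [0, 0, 0], [0, 0, 0], [0, 0, 0]], delta_rot=[[0, 0, 0], [0, 0, 0], [0, 0, 0.128], [0, 0, 0.128], [0, 0, 0]])

```text
t: 6.1
position: [582.0, -24.2, 150.9]
tool_rot: [0.992, -0.128, -0.0, 0.0]
force: [-0.0, -0.1, -2.0]
finger_gap: 0.225
```

```bash
python3 - <<'E'
from h import *
import pickle
s=cams.snapshot("wrist");o=get_obs();print(o["t"],o["position"],o["tool_rot"],o["force"])
pickle.dump(s,open("w3.pkl","wb"))
crop(s,0,0,512,384,1.5,"w3")
E
```

```text
6.15 [582.04132002 -24.65187044 150.93133361] [ 9.91927944e-01 -1.26802316e-01 -2.86757946e-04  2.10532574e-04] [ 0.03700217 -0.42754555 -1.59136875]
```

View pics/w3.png

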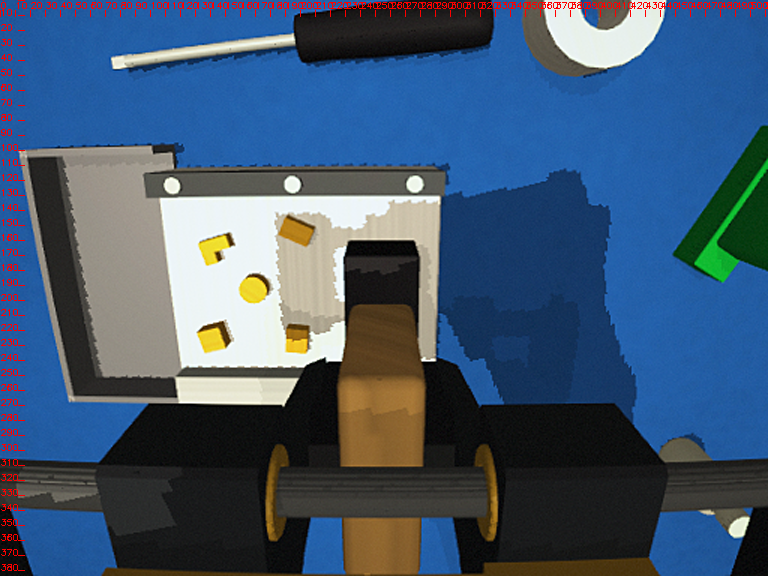

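```bash
python3 - <<'E'
from h import *
import pickle
s=pickle.load(open("w3.pkl","rb"))
crop(s,95,100,305,260,3.5,"w3b")
P=(595.5,32.4,-.256)
c=lambda X,Y:(X/1.5-.5,Y/1.5-.5)
print("fence",inv(P,p2w(s,[c(160,198),c(440,197)],30)).round(1))
print("foot far",inv(P,p2w(s,[c(345,241),c(417,241)],144.5)).round(1),"bottom", inv(P,p2w(s,[c(345,257)],120)).round(1))
print("tcp",inv(P,[582,-24.6]))
E
```

```text
fence [[ 48.2  59.2]
 [ 47.9 -88.8]]
foot far [[ 48.4 -47. ]
 [ 48.4 -69. ]] bottom [[ 37.5 -45.1]]
tcp [[  1.37309525 -58.56077706]]
```

View pics/w3b.png

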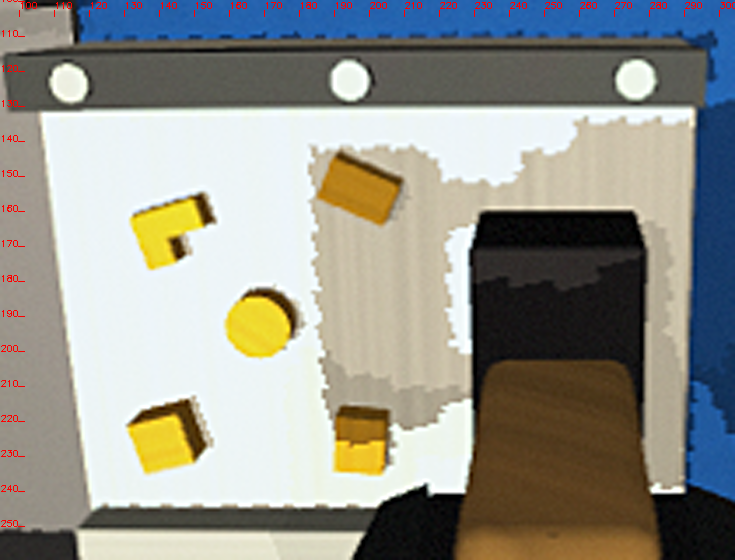

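```bash
python3 - <<'E'
from h import *
import pickle
s=pickle.load(open("w3.pkl","rb"))
P=(595.5,32.4,-.256)
c=lambda X,Y:(95+X/3.5-.5,100+Y/3.5-.5)
print("fence",inv(P,p2w(s,[c(42,111),c(694,108)],30)).round(1))
print("left bed edge",inv(P,p2w(s,[c(42,111),c(92,505)],30)).round(1), "right",inv(P,p2w(s,[c(694,108),c(687,490)],30)).round(1))
print("jaw top edge",inv(P,p2w(s,[c(80,528),c(360,528)],44)).round(1),inv(P,p2w(s,[c(95,506),c(360,506)],30)).round(1))
print("foot top",inv(P,p2w(s,[c(472,249),c(646,248)],144.5)).round(1),"bottom", inv(P,p2w(s,[c(481,211),c(635,211)],120.5)).round(1))
E
```

```text
fence [[ 48.4  58.9]
 [ 48.3 -88.7]]
left bed edge [[ 48.4  58.9]
 [-49.9  59. ]] right [[ 48.3 -88.7]
 [-45.4 -90.2]]
jaw top edge [[-49.2  56.6]
 [-48.7 -11.1]] [[-50.1  58.3]
 [-49.7  -8.9]]
foot top [[ 43.5 -46.8]
 [ 43.6 -69.8]] bottom [[ 43.6 -46.5]
 [ 43.6 -69.8]]
```

Call:
send_rows(hand=[1, 1, 1, 1, 1], slide=[[0.5, 0, 35], [0, 0, 35], [0, 0, 15], [0, 0, 4], [0, 0, 0]], delta_rot=[[0, 0, 0], [0, 0, 0], [0, 0, 0], [0, 0, 0], [0, 0, 0]])

```text
t: 6.65
position: [582.7, -25.3, 62.2]
tool_rot: [0.992, -0.128, -0.0, -0.0]
force: [0.0, 0.2, -1.8]
finger_gap: 0.226
```

Call:
send_rows(hand=[1, 1], slide=[[0, 0, 1.5], [0, 0, 0]], delta_rot=[[0, 0, 0], [0, 0, 0]])

```text
t: 6.85
position: [583.8, -25.1, 61.1]
tool_rot: [0.992, -0.128, 0.001, -0.0]
force: [0.3, 0.7, -1.4]
finger_gap: 0.223
```

```bash
python3 - <<'E'
from h import *
import pickle
s=cams.snapshot("wrist");o=get_obs();print(o["t"],o["position"],o["tool_rot"],o["force"])
pickle.dump(s,open("w4.pkl","wb"))
crop(s,0,0,512,384,1.5,"w4")
E
```

```text
6.9 [583.70832536 -25.08167685  60.97875323] [ 9.91759486e-01 -1.28110749e-01  8.65466925e-04 -8.89399566e-05] [ 0.64018102 -0.29822904 -2.47998821]
```

View pics/w4.png

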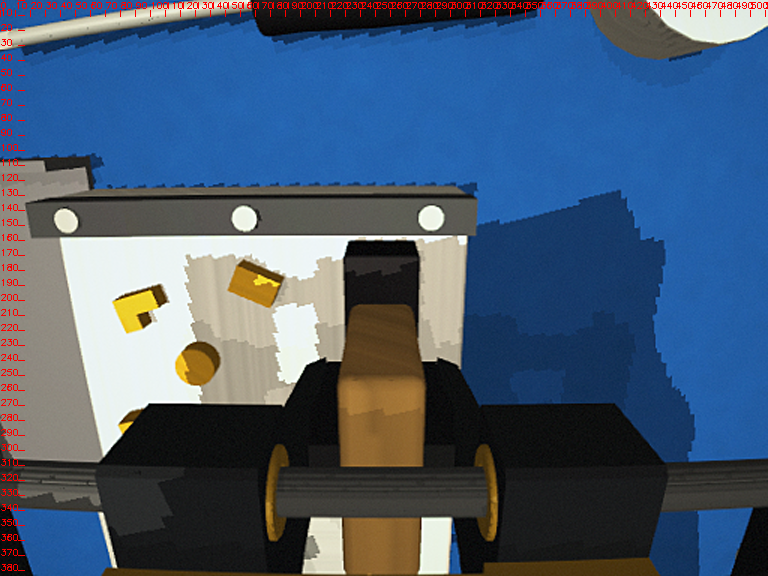

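Call:
send_rows(hand=[1, 1, 1, 1, 1], slide=[[0, -10, 0], [0, -14, 0], [0, -12, 0], [0, -10, 0], [0, -10, 0]], delta_rot=[[0, 0, 0], [0, 0, 0], [0, 0, 0], [0, 0, 0], [0, 0, 0]])

```text
t: 7.4
position: [597.6, 29.4, 60.7]
tool_rot: [0.992, -0.128, 0.0, 0.001]
force: [-1.6, -4.2, 5.2]
finger_gap: 0.226
```

Call:
send_rows(hand=[1, 1, 1, 1, 1], slide=[[0, -8, 0], [0, -8, 0], [0, -8, 0], [0, -8, 0], [0, -6, 0]], delta_rot=[[0, 0, 0], [0, 0, 0], [0, 0, 0], [0, 0, 0], [0, 0, 0]])

```text
t: 7.9
position: [607.3, 65.8, 60.7]
tool_rot: [0.992, -0.128, 0.0, 0.001]
force: [-0.6, -4.2, 6.5]
finger_gap: 0.229
```

```bash
python3 - <<'E'
from h import *
import pickle
s=cams.snapshot("wrist");o=get_obs();print(o["t"],o["position"],o["tool_rot"],o["force"],inv((595.5,32.4,-.256),o["position"][:2]))
pickle.dump(s,open("w5.pkl","wb"))
crop(s,0,0,512,384,1.5,"w5")
s=cams.snapshot("scene");crop(s,200,150,310,230,7,"sc5")
E
```

```text
7.95 [607.61944259  67.39304975  60.71948023] [ 9.91829417e-01 -1.27569724e-01  6.11258716e-04 -1.56130182e-05] [-0.10952059 -2.20643313  4.9835077 ] [[ 2.86378362 36.92144584]]
```

View pics/w5.png

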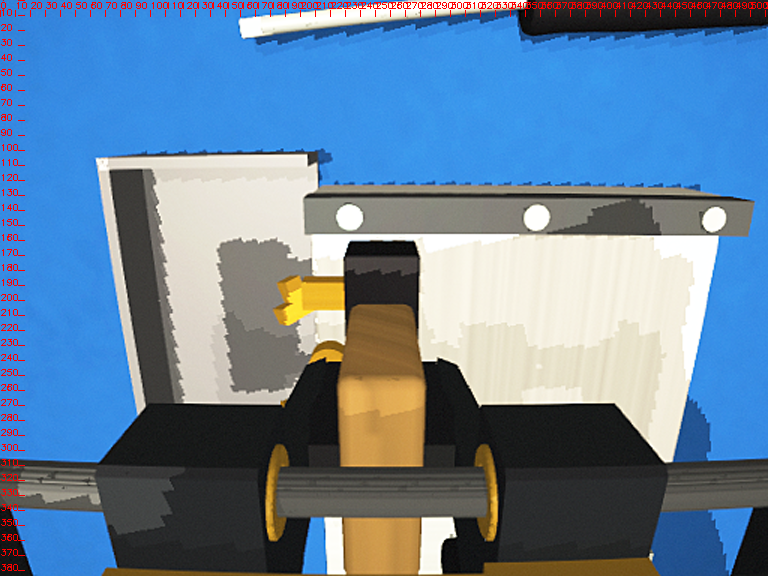

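View pics/sc5.png

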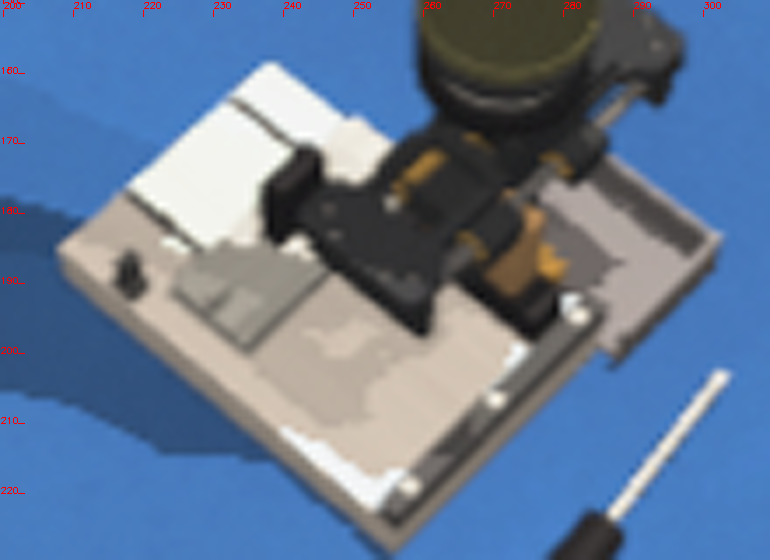

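Call:
send_rows(hand=[1, 1, 1, 1, 1], slide=[[0, -6, 0], [0, -6, 0], [0, -6, 0], [0, -6, 0], [0, 0, 0]], delta_rot=[[0, 0, 0], [0, 0, 0], [0, 0, 0], [0, 0, 0], [0, 0, 0]])

```text
t: 8.5
position: [613.6, 90.1, 60.7]
tool_rot: [0.992, -0.128, 0.001, 0.0]
force: [0.7, -1.4, 4.5]
finger_gap: 0.223
```

```bash
python3 - <<'E'
from h import *
import pickle
s=cams.snapshot("wrist");o=get_obs();print(o["t"],o["position"],o["tool_rot"],o["force"],inv((595.5,32.4,-.256),o["position"][:2]))
crop(s,0,0,512,384,1.5,"w6")
E
```

```text
8.55 [613.58519826  90.11962196  60.71791213] [ 9.91791574e-01 -1.27863573e-01  5.98424300e-04 -1.51721552e-04] [ 0.34723444 -0.8227151   4.83683761] [[ 2.88045639 60.4179785 ]]
```

View pics/w6.png

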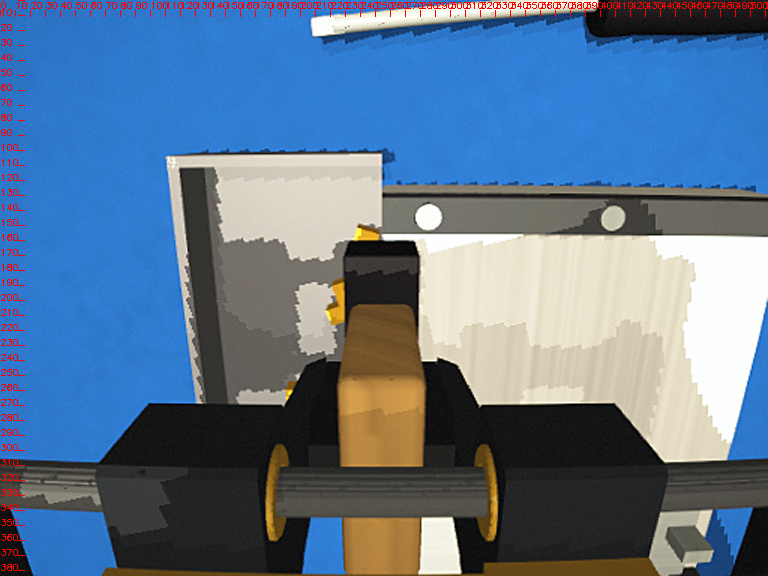

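Call:
send_rows(hand=[1, 1, 1, 1, 1], slide=[[0, 0, -10], [0, 0, -40], [0, 0, -40], [0, 45, 0], [0, 45, 0]], delta_rot=[[0, 0, 0], [0, 0, 0], [0, 0, 0], [0, 0, 0], [0, 0, 0]])

```text
t: 9.05
position: [591.1, 4.3, 151.8]
tool_rot: [0.992, -0.126, 0.002, -0.001]
force: [0.7, -2.5, -3.6]
finger_gap: 0.22
```

```bash
python3 - <<'E'
from h import *
import pickle
s=cams.snapshot("wrist");o=get_obs();print(o["t"],o["position"],o["tool_rot"],o["force"],inv((595.5,32.4,-.256),o["position"][:2]))
crop(s,0,0,512,384,1.5,"w7")
E
```

```text
9.1 [587.15235989  -9.21557708 151.28554503] [ 9.91150121e-01 -1.32679790e-01 -5.17398663e-04  4.15243582e-03] [-3.52253405 -8.4390746  -2.54837484] [[  2.46200761 -42.37307954]]
```

View pics/w7.png

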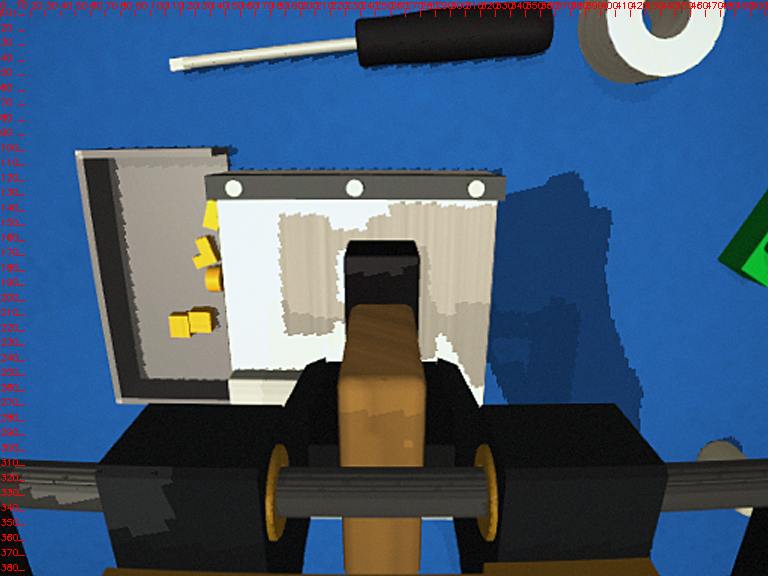

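Call:
send_rows(hand=[1, 1, 1, 1, 1], slide=[[0, 0, 0], [-4, 25, 0], [-7, 45, 0], [-7, 45, 0], [-7, 45, 0]], delta_rot=[[0, 0, 0], [0, 0, 0], [0, 0, 0], [0, 0, 0], [0, 0, 0]])

```text
t: 9.6
position: [525.4, -145.4, 150.2]
tool_rot: [0.992, -0.127, 0.0, -0.001]
force: [1.4, -0.7, -2.4]
finger_gap: 0.227
```

Call:
send_rows(hand=[1, 1, 1, 1, 1], slide=[[-7, 45, 0], [-7, 45, 0], [-7, 45, 0], [-3, 25, 0], [0, 0, 0]], delta_rot=[[0, 0, 0], [0, 0, 0], [0, 0, 0], [0, 0, 0], [0, 0, 0]])

```text
t: 10.1
position: [459.8, -298.8, 150.3]
tool_rot: [0.991, -0.131, -0.0, 0.001]
force: [-0.4, 0.7, -1.2]
finger_gap: 0.225
```

```bash
python3 - <<'E'
from h import *
import pickle
s=cams.snapshot("wrist");o=get_obs();print(o["t"],o["position"],o["tool_rot"],o["force"])
crop(s,0,0,512,384,1.5,"w8")
E
```

```text
10.15 [ 461.35357257 -295.67511053  150.21479566] [ 9.91575359e-01 -1.29530946e-01  1.98957919e-04 -3.85372183e-05] [ 0.35298704  0.76233002 -1.48125843]
```

View pics/w8.png

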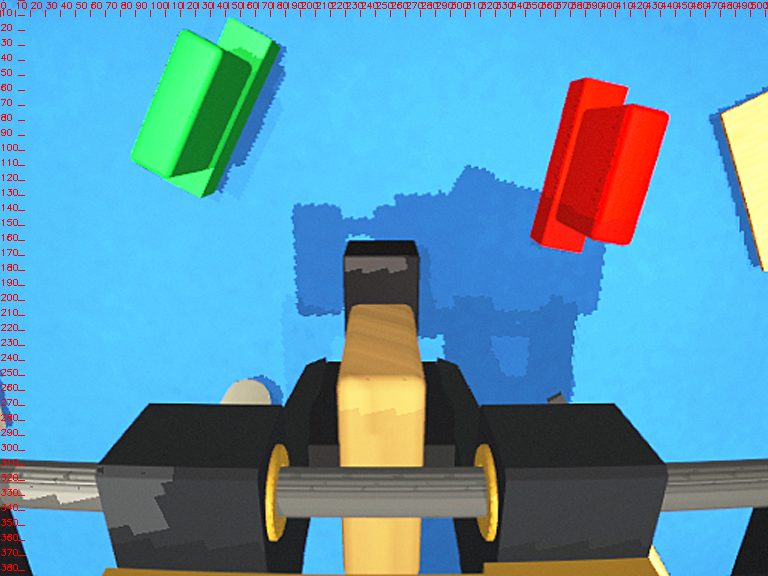

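```bash
python3 - <<'E'
from h import *
import pickle
d=pickle.load(open("s0.pkl","rb"))
print(p2w(d["top"],[(348.5,255.5)],75),p2w(d["top"],[(346,253)],5),p2w(d["scene"],[(174,231)],5))
t=np.array([461.,-298.]);a=-.257
for g in [(390,-203)]:
    v=np.array(g)-t; print("tool",v@[np.cos(a),np.sin(a)],v@[np.sin(a),-np.cos(a)])
E
```

```text
[[ 396.53011599 -186.3674181    75.        ]] [[ 399.02388104 -194.20027901    5.        ]] [[ 400.69796148 -202.83421562    5.        ]]
tool -92.81525955886424 -73.83310634817323
```

Call:
send_rows(hand=[1, 1, 1, 1, 1], slide=[[0, 0, 30], [0, 0, 45], [0, 0, 33], [0, 0, 8], [0, 0, 2]], delta_rot=[[0, 0, 0], [0, 0, 0], [0, 0, 0], [0, 0, 0], [0, 0, 0]])

```text
t: 10.65
position: [462.3, -292.6, 31.7]
tool_rot: [0.992, -0.127, -0.0, -0.001]
force: [-0.5, -0.5, -1.2]
finger_gap: 0.225
```

Call:
send_rows(hand=[1, 1], slide=[[0, 0, 1], [0, 0, 0.5]], delta_rot=[[0, 0, 0], [0, 0, 0]])

```text
t: 10.85
position: [462.7, -295.2, 32.2]
tool_rot: [0.992, -0.128, 0.001, 0.001]
force: [-0.3, -0.2, -2.2]
finger_gap: 0.219
```

Call:
send_rows(hand=[1, 1, 1], slide=[[0, 0, 0.5], [0, 0, 0.5], [0, 0, 0]], delta_rot=[[0, 0, 0], [0, 0, 0], [0, 0, 0]])

```text
t: 11.15
position: [462.0, -295.4, 30.7]
tool_rot: [0.992, -0.128, 0.001, 0.0]
force: [0.7, -0.0, 5.1]
finger_gap: 0.221
```

Call:
send_rows(hand=[0, 0, 0, 0, 0], slide=[[0, 0, 0], [0, 0, 0], [0, 0, 0], [0, 0, 0], [0, 0, 0]], delta_rot=[[0, 0, 0], [0, 0, 0], [0, 0, 0], [0, 0, 0], [0, 0, 0]])

```text
t: 11.65
position: [461.2, -294.9, 29.6]
tool_rot: [0.992, -0.128, -0.0, 0.0]
force: [0.2, 0.4, 0.1]
finger_gap: 0.655
```

Call:
send_rows(hand=[0, 0, 0, 0, 0], slide=[[0, 0, 0], [0, 0, 0], [0, 0, -20], [0, 0, -45], [0, 0, -45]], delta_rot=[[0, 0, 0], [0, 0, 0], [0, 0, 0], [0, 0, 0], [0, 0, 0]])

```text
t: 12.15
position: [460.6, -294.5, 140.3]
tool_rot: [0.992, -0.128, -0.001, -0.0]
force: [0.6, 1.1, 0.4]
finger_gap: 1.0
```

Call:
send_rows(hand=[0, 0, 0], slide=[[0, 0, -45], [0, 0, -45], [0, 0, 0]], delta_rot=[[0, 0, 0], [0, 0, 0], [0, 0, 0]])

```text
t: 12.45
position: [464.4, -297.0, 235.5]
tool_rot: [0.992, -0.128, 0.006, 0.002]
force: [1.0, 0.1, -0.1]
finger_gap: 0.999
```

```bash
python3 - <<'E'
from h import *
import pickle
s=cams.snapshot("wrist");o=get_obs();print(o["t"],o["position"],o["tool_rot"],o["force"],o["finger_gap"],o["q"].round(2))
crop(s,0,0,512,384,1.5,"w9")
E
```

```text
12.5 [ 462.88372472 -295.92005343  232.62262265] [ 0.99172885 -0.12830496  0.00317041  0.00129622] [-0.43477993  0.03485619 -0.40854026] 1.0042977148196677 [ 0.47  0.59  0.02  1.82 -0.02  0.73 -1.33]
```

View pics/w9.png

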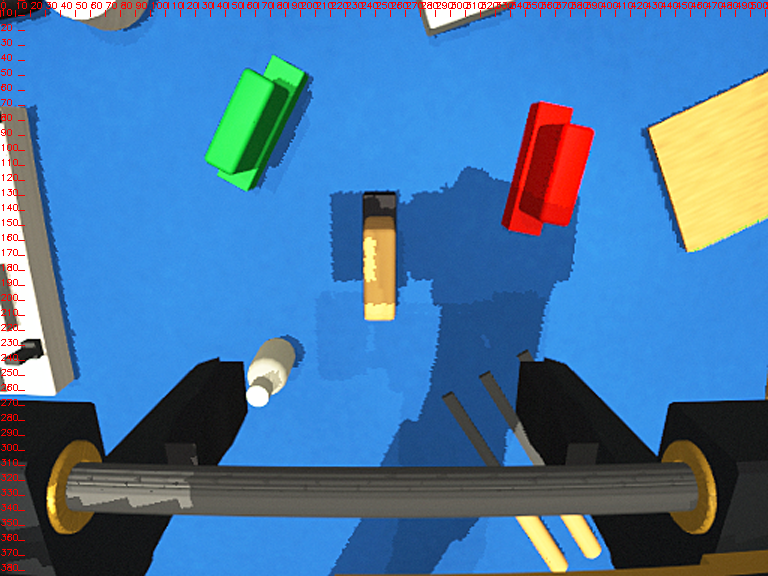

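Call:
send_rows(hand=[0, 0, 0, 0, 0], slide=[[-10, -46, 0], [-10, -46, 0], [-11, -47, 0], [-11, -47, 0], [-10, -47, 0]], delta_rot=[[0, 0, 0], [0, 0, 0], [0, 0, 0], [0, 0, 0], [0, 0, 0]])

```text
t: 13.0
position: [468.8, -54.5, 228.2]
tool_rot: [0.992, -0.128, -0.002, 0.0]
force: [0.7, -0.6, -0.0]
finger_gap: 1.003
```

Call:
send_rows(hand=[0, 0, 0, 0, 0], slide=[[-10, -46, 0], [0, 0, 45], [0, 0, 40], [0, 0, 25], [0, 0, 0]], delta_rot=[[0, 0, 0], [0, 0, 0], [0, 0, 0], [0, 0, 0], [0, 0, 0]])

```text
t: 13.5
position: [468.9, -9.1, 116.0]
tool_rot: [0.992, -0.128, -0.005, 0.001]
force: [0.1, -0.2, 0.5]
finger_gap: 1.001
```

Call:
send_rows(hand=[0], slide=[[0, 0, 0]], delta_rot=[[0, 0, 0]])

```text
t: 13.6
position: [471.4, -9.5, 119.1]
tool_rot: [0.992, -0.128, -0.001, 0.0]
force: [0.2, 0.3, 1.2]
finger_gap: 1.0
```

```bash
python3 - <<'E'
from h import *
import pickle
s=cams.snapshot("wrist");o=get_obs();print(o["t"],o["position"],o["tool_rot"],o["force"],o["q"].round(2))
pickle.dump(s,open("w10.pkl","wb"))
crop(s,0,0,512,384,1.5,"w10")
E
```

```text
13.65 [472.32702857  -9.51432293 119.97679174] [ 9.91723896e-01 -1.28388871e-01 -3.93939751e-05  1.04932360e-04] [ 0.06377601 -0.48393225  0.97732113] [-0.1   0.71  0.03  2.13 -0.07  0.3  -1.84]
```

View pics/w10.png

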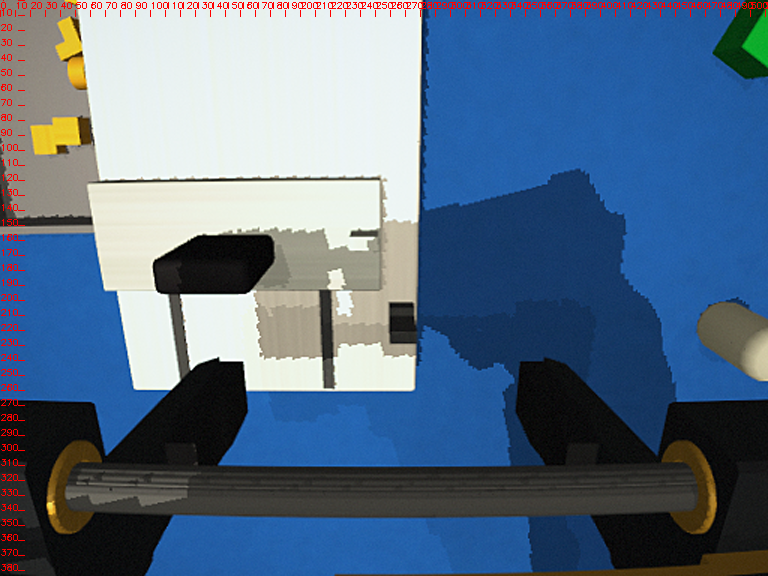

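```bash
python3 - <<'E'
from h import *
import pickle
s=pickle.load(open("w10.pkl","rb"))
crop(s,225,145,285,235,8 if 0 else 6,"w10b")
im=cv2.imread("pics/w10b.png");print(im.shape)
crop(s,95,145,195,205,7,"w10c")
E
```

```text
(540, 360, 3)
```

View pics/w10b.png

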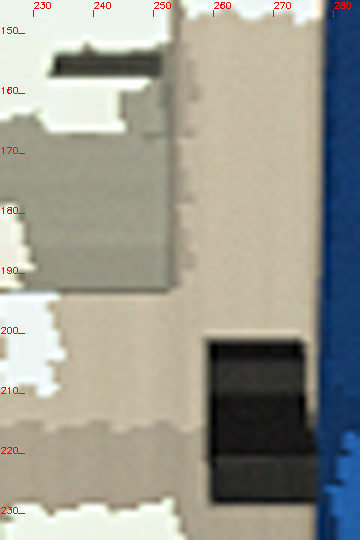

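View pics/w10c.png

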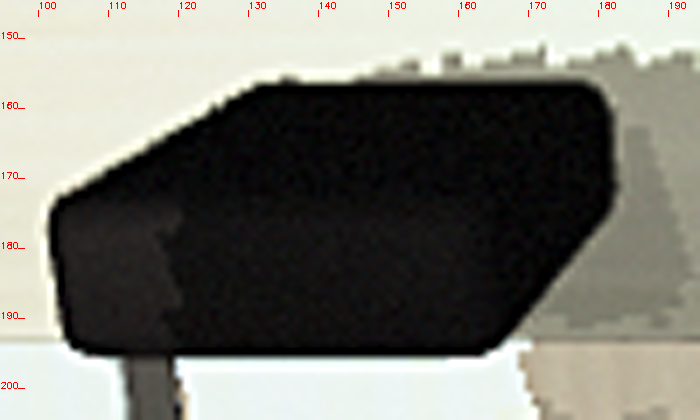

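```bash
python3 - <<'E'
from h import *
import pickle
s=pickle.load(open("w10.pkl","rb"))
P=(595.5,32.4,-.256)
c=lambda X,Y:(225+X/6-.5,145+Y/6-.5)
g=lambda X,Y:(95+X/7-.5,145+Y/7-.5)
print("jaw front/back",inv(P,p2w(s,[c(108,77),c(108,133)],58)).round(1))
print("mark front/back",inv(P,p2w(s,[c(262,455),c(262,503)],58)).round(1))
print("mark foot front/back top",inv(P,p2w(s,[c(262,341)],30)).round(1))
print("grip top f/b",inv(P,p2w(s,[g(55,208),g(610,208),g(75,353),g(490,353)],92)).round(1))
print("grip top edge2",inv(P,p2w(s,[g(110,203),g(110,353)],92)).round(1))
print("bar corner right near",inv(P,p2w(s,[c(165,290),(252/1,121)],44)).round(1), inv(P,p2w(s,[(69.,259.)],30)))
print("bed near corners",inv(P,p2w(s,[(415/1.5-.5,390/1.5-.5),(134/1.5-.5,390/1.5-.5)],30)).round(1))
E
```

```text
jaw front/back [[-72.  -64.9]
 [-77.9 -64.9]]
mark front/back [[-114.1  -81.4]
 [-119.8  -81.4]]
mark foot front/back top [[-110.4  -82.5]]
grip top f/b [[-73.8   9. ]
 [-74.  -33.8]
 [-85.5   9. ]
 [-85.5 -23.7]]
grip top edge2 [[-73.5   4.6]
 [-85.5   6.2]]
bar corner right near [[-99.5 -70.7]
 [-51.  -70.8]] [[-158.96845345   75.73403026]]
bed near corners [[-158.4  -89.3]
 [-159.2   59.3]]
```

Call:
send_rows(hand=[0, 0, 0, 0, 0], slide=[[14, -32, 0], [14, -33, 0], [0, 0, 0], [0, 0, 0], [0, 0, 0]], delta_rot=[[0, 0, 0], [0, 0, 0], [0, 0, -0.13], [0, 0, -0.143], [0, 0, -0.143]])

```text
t: 14.15
position: [516.9, 46.6, 121.4]
tool_rot: [0.997, 0.082, 0.002, 0.0]
force: [-0.2, -0.8, 0.5]
finger_gap: 0.998
```

```bash
python3 -c "
from h import *
o=get_obs();print(o['t'],o['position'],o['tool_rot'],o['q'].round(2),Ro.from_quat(o['tool_rot']).as_matrix()[:,0])"
```

```text
14.15 [516.93874232  46.56959132 121.41748348] [9.96599930e-01 8.23778956e-02 1.55846477e-03 1.80535632e-04] [-0.15  0.74 -0.04  1.99  0.07  0.41 -1.66] [0.98642291 0.16419617 0.00307659]
```

Call:
send_rows(hand=[0, 0, 0, 0, 0], slide=[[0, 0, 0], [0, 0, 0], [0, 0, 0], [0, 0, 0], [0, 0, 0]], delta_rot=[[0, 0, -0.144], [0, 0, -0.144], [0, 0, -0.144], [0, 0, -0.144], [0, 0, -0.144]])

```text
t: 14.65
position: [516.9, 45.9, 121.5]
tool_rot: [0.904, 0.428, 0.001, 0.001]
force: [0.1, -0.1, -0.9]
finger_gap: 1.003
```

Call:
send_rows(hand=[0, 0, 0, 0], slide=[[0, 0, 0], [0, 0, 0], [0, 0, 0], [0, 0, 0]], delta_rot=[[0, 0, -0.144], [0, 0, -0.144], [0, 0, -0.144], [0, 0, 0]])

```text
t: 15.05
position: [516.8, 45.8, 121.2]
tool_rot: [0.793, 0.609, 0.001, 0.001]
force: [-0.0, 0.5, 0.1]
finger_gap: 0.998
```

```bash
python3 - <<'E'
from h import *
import pickle
s=cams.snapshot("wrist");o=get_obs();P=(595.5,32.4,-.256)
x=Ro.from_quat(o['tool_rot']).as_matrix()[:,0]
print(o["t"],o["position"],np.arctan2(x[1],x[0]),o["force"],o["q"].round(2),inv(P,o["position"][:2]))
pickle.dump(s,open("w11.pkl","wb"))
crop(s,0,0,512,384,1.5,"w11")
E
```

```text
15.1 [516.67209833  45.90342647 120.99949264] 1.3069768025571136 [ 0.56320948  0.17422992 -0.52056759] [ 0.02  0.75 -0.33  1.99  0.5   0.48 -0.94] [[-79.6781874   -6.89688773]]
```

View pics/w11.png

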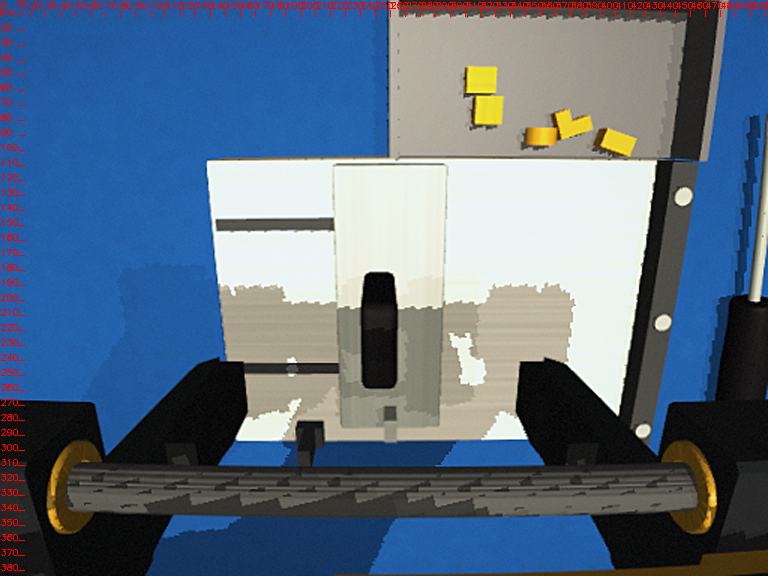

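Call:
send_rows(hand=[0, 0, 0, 0, 0], slide=[[0, 0, 30], [0, 0, 30], [0, 0, 9], [0, 0, 0], [0, 0, 0]], delta_rot=[[0, 0, 0], [0, 0, 0], [0, 0, 0], [0, 0, 0], [0, 0, 0]])

```text
t: 15.6
position: [516.6, 46.5, 51.7]
tool_rot: [0.793, 0.609, 0.001, 0.0]
force: [-0.2, 0.1, 0.7]
finger_gap: 1.0
```

Call:
send_rows(hand=[1, 1, 1, 1, 1], slide=[[0, 0, 0], [0, 0, 0], [0, 0, 0], [0, 0, 0], [0, 0, 0]], delta_rot=[[0, 0, 0], [0, 0, 0], [0, 0, 0], [0, 0, 0], [0, 0, 0]], squeeze=40)

```text
t: 16.1
position: [516.0, 46.4, 50.9]
tool_rot: [0.793, 0.609, 0.0, 0.0]
force: [0.1, -0.1, 0.5]
finger_gap: 0.573
```

Call:
send_rows(hand=[1, 1, 1, 1, 1], slide=[[0, 0, 0], [0, 0, 0], [0, 0, 0], [0, 0, 0], [0, 0, 0]], delta_rot=[[0, 0, 0], [0, 0, 0], [0, 0, 0], [0, 0, 0], [0, 0, 0]])

```text
t: 16.6
position: [516.1, 46.3, 50.7]
tool_rot: [0.793, 0.61, 0.0, 0.0]
force: [0.5, -0.0, -0.6]
finger_gap: 0.158
```

Call:
send_rows(hand=[1, 1], slide=[[0, 0, 0], [0, 0, 0]], delta_rot=[[0, 0, 0], [0, 0, 0]])

```text
t: 16.8
position: [516.1, 46.3, 50.7]
tool_rot: [0.793, 0.609, 0.0, 0.0]
force: [1.6, 0.2, -1.0]
finger_gap: 0.156
```

```bash
python3 - <<'E'
from h import *
import pickle
o=get_obs();P=(595.5,32.4,-.256)
print(o["t"],o["position"],o["force"],o["q"].round(2),inv(P,o["position"][:2]))
s=cams.snapshot("wrist");crop(s,0,0,512,384,1.5,"w12")
s=cams.snapshot("scene");crop(s,200,150,310,230,7,"sc12")
E
```

```text
16.8 [516.11735151  46.3248473   50.65616953] [ 1.55277298  0.22077487 -0.9933993 ] [-0.04  0.87 -0.22  2.01  0.58  0.32 -1.01] [[-80.32156455  -6.62966984]]
```

View pics/w12.png

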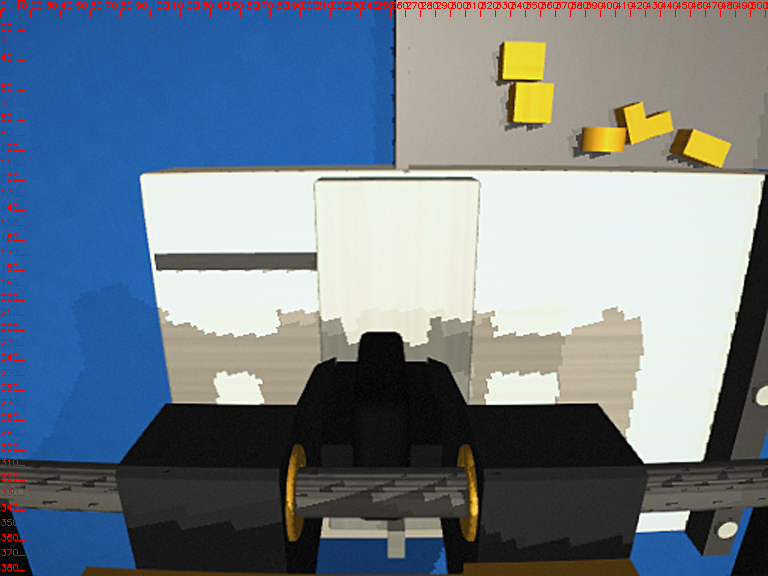

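View pics/sc12.png

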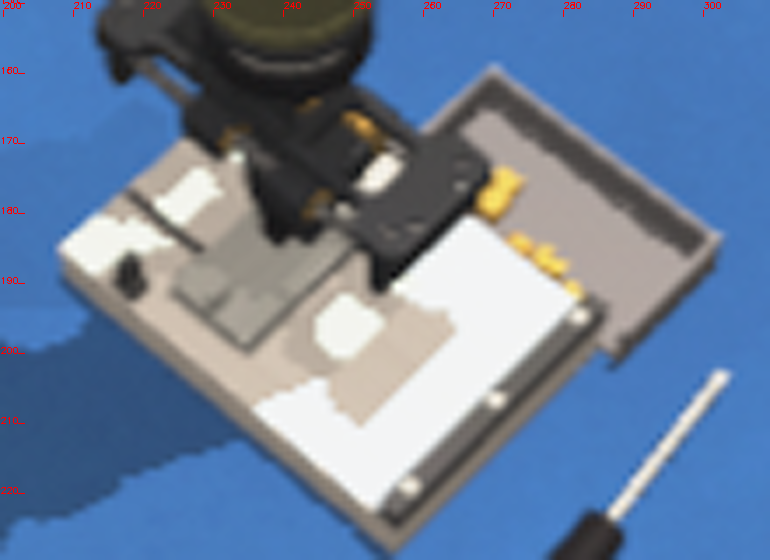

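Call:
send_rows(hand=[1, 1, 1, 1, 1], slide=[[0, -6, 0], [0, -8, 0], [0, -8, 0], [0, -8, 0], [0, -6, 0]], delta_rot=[[0, 0, 0], [0, 0, 0], [0, 0, 0], [0, 0, 0], [0, 0, 0]])

```text
t: 17.4
position: [484.3, 54.7, 50.7]
tool_rot: [0.793, 0.609, 0.002, 0.002]
force: [9.9, -4.4, -9.4]
finger_gap: 0.157
```

Call:
send_rows(hand=[1, 1, 1], slide=[[0, -4, 0], [0, -2, 0], [0, 0, 0]], delta_rot=[[0, 0, 0], [0, 0, 0], [0, 0, 0]])

```text
t: 17.7
position: [478.8, 56.2, 50.7]
tool_rot: [0.793, 0.609, 0.002, 0.002]
force: [9.1, -3.8, -8.6]
finger_gap: 0.156
```

```bash
python3 - <<'E'
from h import *
import pickle
o=get_obs();P=(595.5,32.4,-.256)
print(o["t"],o["position"],o["force"],o["q"].round(2),inv(P,o["position"][:2]))
s=cams.snapshot("wrist");crop(s,0,0,512,384,1.5,"w13");pickle.dump(s,open("w13.pkl","wb"))
s=cams.snapshot("scene");crop(s,200,160,270,220,10,"sc13");pickle.dump(s,open("s13.pkl","wb"))
E
```

```text
17.7 [478.77667118  56.17047385  50.69132482] [ 9.06949023 -3.81395907 -8.56580701] [-0.13  0.85 -0.14  2.13  0.6   0.19 -1.07] [[-118.93837336   -6.56005034]]
```

View pics/w13.png

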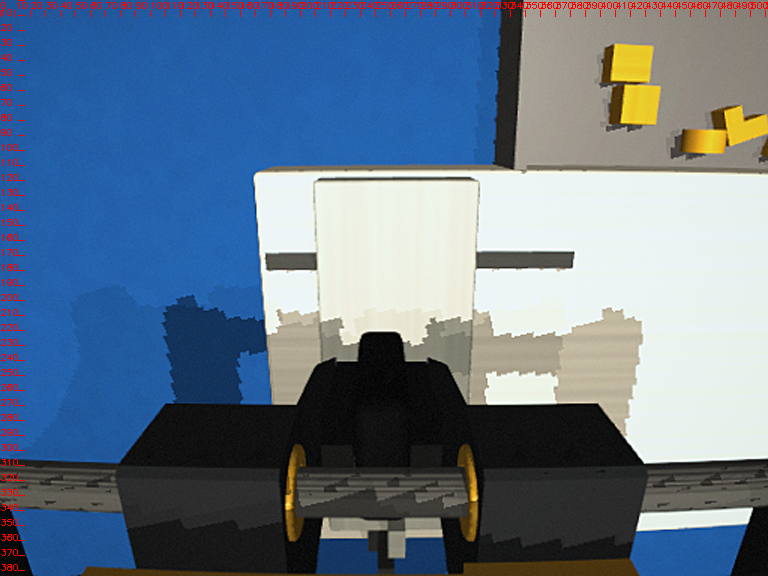

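View pics/sc13.png

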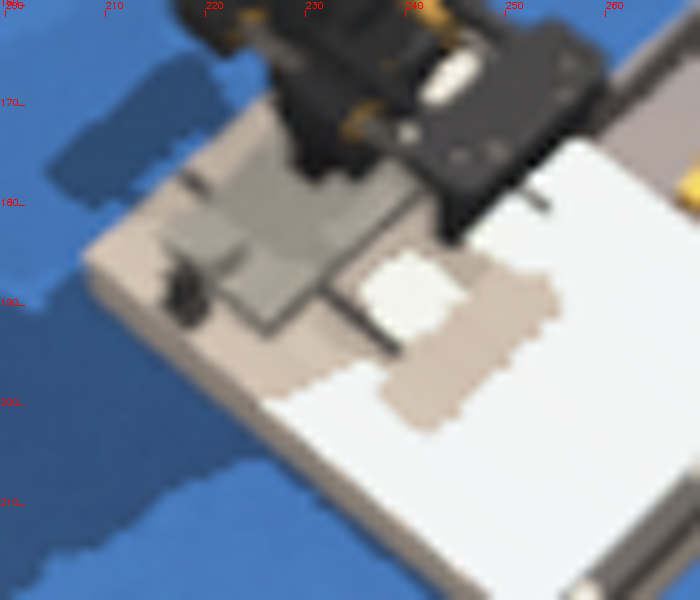

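```bash
python3 - <<'E'
from h import *
import pickle
s=pickle.load(open("w13.pkl","rb"));crop(s,215,335,300,384,9,"w13b")
E
```

```text
(no output)
```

View pics/w13b.png

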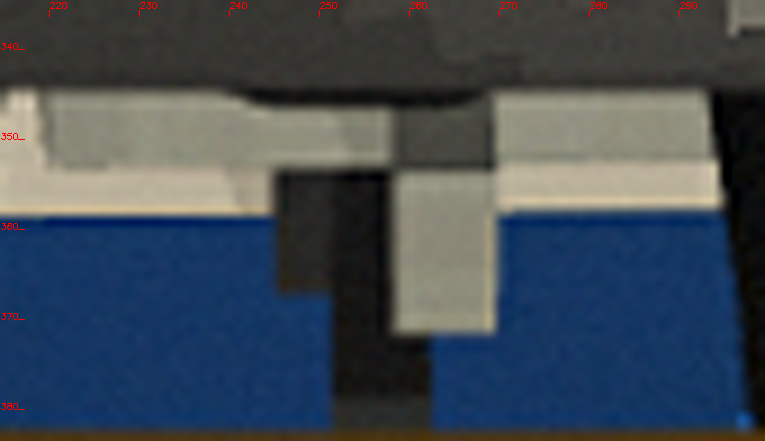

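```bash
python3 - <<'E'
from h import *
import pickle
s=pickle.load(open("w13.pkl","rb"));P=(595.5,32.4,-.2563)
c=lambda X,Y:(215+X/9-.5,335+Y/9-.5)
print(inv(P,p2w(s,[c(394,250),c(496,250),c(393,333),c(496,333)],58)).round(2))
print(inv(P,p2w(s,[c(332,405),c(432,405)],58)).round(2))
b=p2w(s,[c(20,215),c(720,210)],30)
print("bed right edge",inv(P,b))
E
```

```text
[[-116.7   -63.89]
 [-110.77  -63.97]
 [-116.76  -70.24]
 [-110.7   -70.33]]
[[-120.4   -75.87]
 [-114.44  -75.94]]
bed right edge [[-142.18702634  -88.03512345]
 [ -93.5707421   -88.15605165]]
```

Call:
send_rows(hand=[1, 1, 1, 1], slide=[[0, -2, 0], [0, -1.7, 0], [0, 0, 0], [0, 0, 0]], delta_rot=[[0, 0, 0], [0, 0, 0], [0, 0, 0], [0, 0, 0]])

```text
t: 18.2
position: [475.6, 57.0, 50.7]
tool_rot: [0.794, 0.609, 0.002, 0.002]
force: [8.8, -4.6, -8.4]
finger_gap: 0.156
```

```bash
python3 - <<'E'
from h import *
import pickle
o=get_obs();P=(595.5,32.4,-.256)
print(o["t"],o["position"],o["force"],o["finger_gap"],o["q"].round(2),inv(P,o["position"][:2]))
s=cams.snapshot("wrist");crop(s,215,335,300,384,9,"w14b");pickle.dump(s,open("w14.pkl","wb"))
s=cams.snapshot("scene");cv2.imwrite("pics/sc14.png",s["pixels"][:,:,::-1])
s=cams.snapshot("top");cv2.imwrite("pics/top14.png",s["pixels"][:,:,::-1])
E
```

```text
18.2 [475.60727276  56.99369604  50.69672862] [ 8.78731727 -4.55705598 -8.3814948 ] 0.15614403473829003 [-0.13  0.85 -0.13  2.14  0.6   0.18 -1.08] [[-122.2129334    -6.56618921]]
```

View pics/w14b.png

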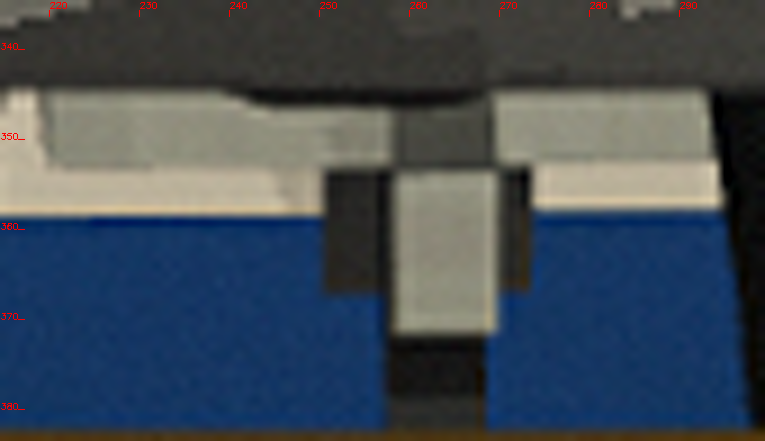

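View pics/sc14.png

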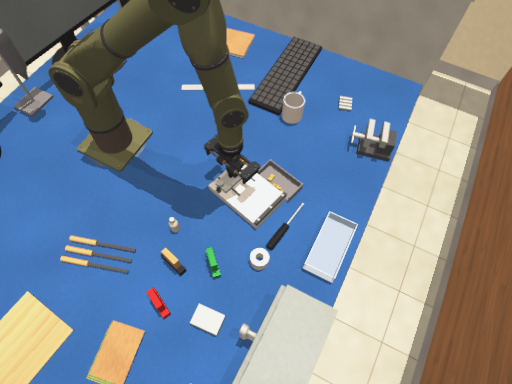

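View pics/top14.png

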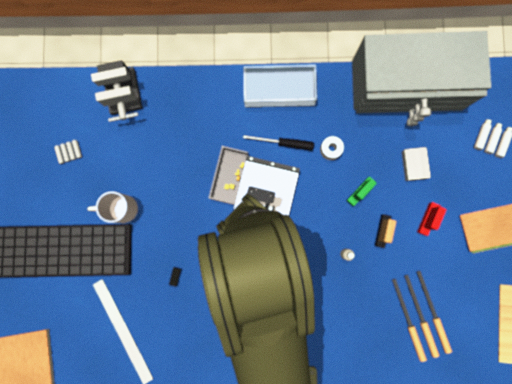

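```bash
python3 - <<'E'
from h import *
import pickle
s=pickle.load(open("w14.pkl","rb"));P=(595.5,32.4,-.2563)
c=lambda X,Y:(215+X/9-.5,335+Y/9-.5)
a=inv(P,p2w(s,[c(394,333),c(497,333)],58));b=inv(P,p2w(s,[c(387,405),c(486,405)],58))
print(a,b,a.mean(0)-b.mean(0))
E
```

```text
[[-119.99819089  -70.2310031 ]
 [-113.93738542  -70.32635412]] [[-120.4217499   -75.89041977]
 [-114.52741971  -75.98391547]] [0.50679665 5.658489  ]
```

Call:
send_rows(hand=[1, 1, 1], slide=[[0, -0.5, 0], [0, 0, 0], [0, 0, 0]], delta_rot=[[0, 0, 0], [0, 0, 0], [0, 0, 0]])

```text
t: 18.65
position: [475.3, 57.1, 50.7]
tool_rot: [0.794, 0.608, 0.002, 0.002]
force: [9.2, -4.4, -8.6]
finger_gap: 0.154
```

```bash
python3 - <<'E'
from h import *
o=get_obs();print(o["t"],o["position"],o["force"],o["finger_gap"])
s=cams.snapshot("wrist");crop(s,215,335,300,384,9,"w15b")
E
```

```text
18.65 [475.2907403   57.06437715  50.67657386] [ 9.24651989 -4.43803164 -8.55972376] 0.15395091418469
```

View pics/w15b.png

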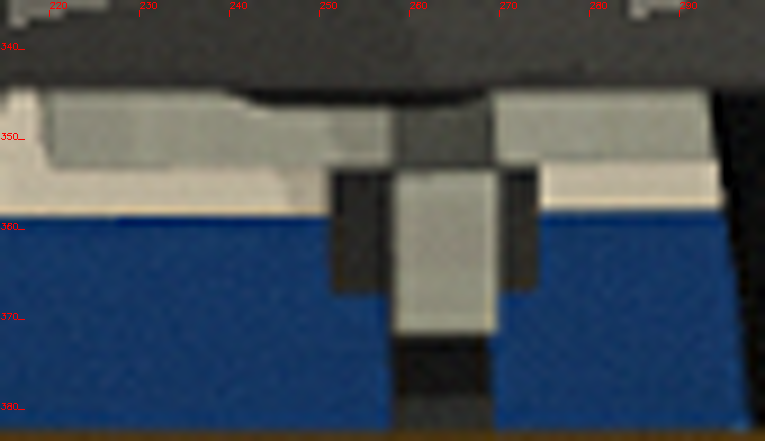

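The jaw fin now covers columns 393–497 and the marker fin behind it 393–491. Allowing for perspective, they are in line. I'm handing the job in.

```bash
python3 -c "
from cell import ctrl,get_obs
print(ctrl.job_done()); print(get_obs()['t'])"
```

```text
the job is handed in; nothing more can be done
None
the job is handed in; nothing more can be done
```

The job is done and handed in at about 18.7 s of the 64 s allowed; no verdict was reported.

- **Chips:** I gripped the scraper by its wooden handle and wiped the lane once. The wrist pictures show all five chips in the trough and an empty lane. The fingertips stayed above the scraper's black foot, so they did not touch the chips.
- **Scraper:** it stands on the bench at about (461, -296) mm, close to where it started and well clear of the bed and trough. I let go of it there.
- **Jaw:** I gripped the handle plate with 40 N and pulled the jaw about 42.5 mm. My last measured offset was 0.5 mm, so I moved 0.5 mm more. The last wrist picture shows the fins lined up, and the arm is still holding the jaw there with about 10 N of spring pull.
- **Other things on the bench:** the last scene and top pictures show the bystanders and look-alikes where they were.
- **Readings that disagreed:**
  - The measured tool position jittered by about 2 mm while moving.
  - The camera scale was off by 1–2 %, so I lined up the fins from the picture rather than the position readout.
  - A steady vertical force of about -8.5 N showed while I held the jaw. I did not look into it, since it is well under the limits.

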